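# Sort the leftover fan parts into the stock bins

## Task

Clear the leftover parts off the soldering bench: both solder spools go into the blue bin, both small black fans into the white bin and the transformer into the yellow bin. Set each one down gently (no dropping), resting flat on the bin's floor the same way up as it is now, side by side and not stacked or leaning, and leave the flux jar and the screwdriver where they are.

Things in the scene. Friction and masses are not known exactly. Their poses are not given: they have to be found in the camera images.
- spool_a_center (a point): Solder spool with a blue disc label on top: upright cylinder of silver wire between white flanges, 54 mm diameter, 48 mm high, about 0.2 kg. Stands on the bench on its flat end. Point: its centre, 24 mm above its underside; z is its axis, up.
- spool_b_center (a point): Solder spool with a red disc label on top: upright cylinder of silver wire between white flanges, 54 mm diameter, 48 mm high, about 0.2 kg. Stands on the bench on its flat end. Point: its centre, 24 mm above its underside; z is its axis, up.
- fan_a_center (a point): Small square black axial fan with a silver hub in the middle, lying flat, rotor side up: 50 x 50 mm square, 28 mm high, about 0.05 kg. Point: its centre, 14 mm above its underside; x and y square to its sides, z up.
- fan_b_center (a point): Small square black axial fan with an orange hub in the middle, lying flat, rotor side up: 50 x 50 mm square, 28 mm high, about 0.05 kg. Point: its centre, 14 mm above its underside; x and y square to its sides, z up.
- transformer_center (a point): Small mains transformer: upright steel core 56 mm (its x) by 26 mm (its y) by 46 mm high, with a copper-coloured winding through it, 36 mm in x, 48 mm over its two bulging sides in y and 32 mm high (7 to 39 mm above the underside). About 0.35 kg. Can be gripped on the two flat core ends, 56 mm apart along x. Point: its centre, 23 mm above its underside; z up.
- bin_blue: Blue open-topped plastic bin, fixed to the bench, for the solder spools. Outside 125 mm (its x) by 190 mm (its y) by 40 mm high; walls and floor 3 mm thick, so inside it is 119 x 184 mm, 37 mm deep. Origin: centre of its underside, on the bench; the inner floor is 3 mm above that. z is up; its y axis runs along the long side.
- bin_white: White open-topped plastic bin, fixed to the bench, for the fans. Outside 125 mm (its x) by 190 mm (its y) by 40 mm high; walls and floor 3 mm thick, so inside it is 119 x 184 mm, 37 mm deep. Origin: centre of its underside, on the bench; the inner floor is 3 mm above that. z is up; its y axis runs along the long side.
- bin_yellow: Yellow open-topped plastic bin, fixed to the bench, for the transformer. Outside 125 mm (its x) by 190 mm (its y) by 40 mm high; walls and floor 3 mm thick, so inside it is 119 x 184 mm, 37 mm deep. Origin: centre of its underside, on the bench; the inner floor is 3 mm above that. z is up; its y axis runs along the long side.
- flux_jar_center (a point): Bystander: flux jar with an orange label and black cap, 48 mm diameter, 60 mm high, standing at one side of the work. Not to be moved. Point: its centre, 30 mm above the bench.
- screwdriver_grip (a point): Bystander: screwdriver with a red handle, 160 mm long, lying on the bench at one side of the work. Not to be moved. Point: the middle of its handle; x runs along the tool.

How it is judged (in metres and radians):
At the end, for the whole second after the job is handed in: Spools in blue bin, fans in white, transformer in yellow: each centre within 55 mm (x) and 85 mm (y) of the bin's middle, underside at most 7 mm above the bin floor, upright within 0.15 rad, same way up, at rest, released. Flux jar and screwdriver within 20 mm of their start (x of spool_a_center in the frame of bin_blue between -0.055 and 0.055 m and y of spool_a_center in the frame of bin_blue between -0.085 and 0.085 m and z of spool_a_center in the frame of bin_blue between 0.021 and 0.034 m and angle between each of spool_a_center, spool_b_center, fan_a_center, fan_b_center, transformer_center's own z axis and vertical below 0.15 rad and linear speed of each of spool_a, spool_b, fan_a, fan_b, transformer below 0.02 m/s and angular speed of each of spool_a, spool_b, fan_a, fan_b, transformer below 0.2 rad/s and contact force between each of spool_a, spool_b, fan_a, fan_b, transformer and the fingers below 0.1 N and x of spool_b_center in the frame of bin_blue between -0.055 and 0.055 m and y of spool_b_center in the frame of bin_blue between -0.085 and 0.085 m and z of spool_b_center in the frame of bin_blue between 0.021 and 0.034 m and x of fan_a_center in the frame of bin_white between -0.055 and 0.055 m and y of fan_a_center in the frame of bin_white between -0.085 and 0.085 m and z of fan_a_center in the frame of bin_white between 0.011 and 0.024 m and x of fan_b_center in the frame of bin_white between -0.055 and 0.055 m and y of fan_b_center in the frame of bin_white between -0.085 and 0.085 m and z of fan_b_center in the frame of bin_white between 0.011 and 0.024 m and x of transformer_center in the frame of bin_yellow between -0.055 and 0.055 m and y of transformer_center in the frame of bin_yellow between -0.085 and 0.085 m and z of transformer_center in the frame of bin_yellow between 0.02 and 0.033 m and distance of each of flux_jar_center, screwdriver_grip from where it was at the start of the episode below 0.02 m); the robot touches nothing.
It fails at once if a part is dropped or flung (moves faster than 0.7 m/s while the fingers do not hold it) ((linear speed of spool_a above 0.7 m/s and contact force between spool_a and the fingers below 0.1 N) or (linear speed of spool_b above 0.7 m/s and contact force between spool_b and the fingers below 0.1 N) or (linear speed of fan_a above 0.7 m/s and contact force between fan_a and the fingers below 0.1 N) or (linear speed of fan_b above 0.7 m/s and contact force between fan_b and the fingers below 0.1 N) or (linear speed of transformer above 0.7 m/s and contact force between transformer and the fingers below 0.1 N)).
It fails at once if the flux jar or the screwdriver is moved more than 20 mm (distance of any of flux_jar_center, screwdriver_grip from where it was at the start of the episode above 0.02 m).
It also fails if it takes over 115 s, if anything falls off the work surface, if the arm or the gripper's body presses on something with over 40 N, if the wrist force passes 120 N, or if a joint passes its speed limit or range.

## Robot

A 7-joint arm with a two-finger parallel gripper is mounted at the origin on the work surface. World frame = base frame: x ahead of the robot, y to its left, z up, the work surface at z = 0. Lengths are in m, angles in degrees, forces in N, time in s.
With the tool pointing down it reaches from about 0.425 to 0.875 m from the base axis. Payload 4.7 kg.
Tool frame: the origin (TCP) lies midway between the tips of the shut fingers; the grasp point (between the pads) lies 19 mm behind it (env.grip_depth is the distance from the TCP to the grasp point, in m); z points along the fingers, y is the line along which they close (so a half turn about z gives the same grasp; the last joint's range is limited). The gripper opens to 87 mm and grips with 3 to 60 N. Pads are 19 mm wide; open, the fingers measure 117 mm over their backs; the gripper's body (75 mm by 190 mm) begins 51 mm behind the grasp point.
Start: joints at [75.865, 18.392, -4.016, 83.108, 1.295, 78.541, -3.26], TCP at [0.168, -0.628, 0.223] pointing down, gripper open.
Joint ranges: [-163.93, 163.93], [-17.29, 119.83], [-79.2, 71.16], [3.27, 140.29], [-89.18, 269.18], [5.43, 117.66], [-154.24, 154.24]. Speed limits (degrees/s): [147.25, 147.25, 180, 180, 180, 180, 180].

## Interface

Orientations are given as [roll, pitch, yaw] about the fixed x, y, z axes, in that order (R = Rz(yaw) Ry(pitch) Rx(roll)).
In Python, from cell import get_obs, optics, env, nets gives the robot as it stands.
- The arm moves only by the shell command python3 -m creep 'ROWS' [FORCE]. ROWS is JSON, a list of rows, each an object of numbers: "wx", "wy", "wz": the turn, a rotation vector about the tool's x, y, z in degrees; "tx", "ty", "tz": the shift along the tool's x, y, z in mm; "gripper": the opening, from -1 (shut) to 1 (fully open). A call has 1 to 5 rows; each row is the pose to reach, as a shift and turn from the pose commanded when the call began, along the tool's axes at that moment; what a row does not reach only later rows make up. A row lasts 1/12 s, in which the tool goes at most 41.7 mm and 7.16 degrees, less where a joint would pass 70% of its speed; a pose out of reach is approached as far as the arm can. A call with a gripper value outside its range is refused whole. The fingers move at their own pace and stop on an object; FORCE is the grip in N (left out, the last holds). Time passes only in rows, so rows that repeat a pose let the fingers close. It gives the time, the measured TCP pose, the force, the opening and the grip force at its end, in the units of the state.
- get_obs(): the state, without advancing time (a new reading comes with each control period).
- optics.read_camera(name): name is "side" or "top" or "wrist"; returns (picture, depth): 480x640x3 uint8, red, green, blue; 480x640 float32, m along the optical axis (not along the pixel's ray), 0 where there is no reading.
- optics.camera_info(name): a dict with "fovy" (degrees; the focal length in pixels is half the picture's height over the tangent of half this angle, whatever the lens; pixels are square), "cx", "cy" (the principal point, pixels), "R" (3x3) and "t" (3): a world point X has camera coordinates R X + t; the wrist camera has in their place "tool_from_camera" (4x4, takes a point from camera to tool coordinates, whose origin is the TCP and whose axes are the flange's). Camera axes: x right, y down, z forward; pixel columns grow to the right and rows downward; lengths in m; the calibration is good to about 2 mm. A picture is of the moment at which its call begins: read the wrist's pose just before it. camera_info takes no time and is no camera call.
- env.sign_off(): hands the job in; it is judged then, once.
Trained networks look in the newest picture that a camera, given by its name, has taken for a name from the list of things; names that differ only in an ending like _2 or _b are one class to them, and where a whole thing is asked for, a point or a joint stands for the part that bears it (a point fixed in the world has none). Each returns a list of dicts, best first, with "confidence" (0 to 1); they miss things now and then, are a little off and sometimes report something else, mostly with a low value. They report only what shows in the picture. A call takes as long as a camera call.
- nets.look_for(query, camera): "point" ([x, y, z] in m, in world coordinates, good to about 4 mm: the middle of the surface that is visible of it).
- nets.place_of(query, camera): "point" ([x, y, z] in m, in world coordinates, good to about 4 mm: a listed point, or the origin of a listed thing).
The state is a dict: "time_s": time; "qpos": joint angles; "joint_velocities": joint speeds; "effort": joint torques, N m; "tool_pos": TCP position; "tool_rot": TCP orientation; "force": force on the tool from outside, world axes, zero at the start; "wrist_torque": the same for the moment, N m; "grip_width": finger opening in m; "grasp_force": force on a finger pad.
Only numpy, scipy, OpenCV 4.12 (cv2) and the standard library are available. Lean on these libraries where they do the work, as an engineer would, in place of code of your own. Each camera call takes 0.05 s, during which the arm holds its last target. There are 200 camera calls.

## Working session

There is one attempt and no reset: what is moved stays moved. The work goes in short steps, Python scripts to look and compute and a shell command to move; the robot and the scene stay as the last step left them, time stands still between calls to the robot, and variables do not carry over. Pictures are saved under pics/ and viewed, at most 14 in all, crops included, and the job is handed in when it is done.

```bash
mkdir -p pics; ls
cat > h.py <<'E'
import numpy as np, cv2
from cell import get_obs, optics, env, nets
from scipy.spatial.transform import Rotation as Ro
def snap(cam,name):
    o=get_obs(); p,d=optics.read_camera(cam); cv2.imwrite('pics/'+name+'.png',p[:,:,::-1]); return o,p,d
def K(cam):
    i=optics.camera_info(cam); return i,240/np.tan(np.radians(i['fovy'])/2)
def cloud(cam,d,o=None):
    i,f=K(cam); v,u=np.mgrid[:480,:640]
    P=np.stack([(u-i['cx'])*d/f,(v-i['cy'])*d/f,d],-1)
    if 'R' in i: return (P-np.array(i['t']))@np.array(i['R'])
    T=np.array(i['tool_from_camera']); P=P@T[:3,:3].T+T[:3,3]
    R=Ro.from_euler('xyz',o['tool_rot'],degrees=True).as_matrix()
    return P@R.T+np.array(o['tool_pos'])
E
python3 - <<'E'
from h import *
o,p,d=snap('top','top0'); print(o)
print({k:v for k,v in optics.camera_info('top').items()})
C=cloud('top',d); np.save('c0.npy',C)
for q in ['spool_a_center','fan_a_center','transformer_center','bin_blue','bin_white','bin_yellow','flux_jar_center','screwdriver_grip']:
    for r in nets.place_of(q,'top'): print(q,np.round(r['point'],3),round(r['confidence'],2))
E
```

```text
pics
{'time_s': 0.0, 'qpos': array([75.86481579, 18.43946996, -4.01607094, 83.17569474,  1.29520312,
       78.54289183, -3.26085942]), 'joint_velocities': array([ 0.05140438,  0.06402184,  0.06225253,  0.02083922,  0.09183589,
        0.08620356, -0.00791468]), 'effort': array([-3.63234549e-04, -4.91289425e+01, -4.04488603e-01, -3.12534034e+01,
       -6.41851220e-02,  4.36690589e-02,  1.73252138e-04]), 'tool_pos': array([ 0.16741414, -0.62747546,  0.22145002]), 'tool_rot': array([-1.79887206e+02,  5.94840520e-03,  1.49446503e+01]), 'force': array([-0.36695397,  0.41528521, -0.05676077]), 'wrist_torque': array([-0.04145609,  0.00085789, -0.07086156]), 'grasp_force': 0.0, 'grip_width': 0.08740349689272607}
{'fovy': 52.12797957581221, 'cx': 313.9459375942715, 'cy': 239.21154493356883, 'R': array([[ 0.02173767, -0.9996837 , -0.01264801],
       [-0.99799905, -0.02094623, -0.05965866],
       [ 0.05937486,  0.01391955, -0.9981387 ]]), 't': array([-0.00730039,  0.47505851,  1.21286691])}
spool_a_center [ 0.432 -0.262  0.026] 0.57
fan_a_center [0.428 0.282 0.017] 0.63
transformer_center [0.412 0.131 0.026] 0.91
bin_blue [ 0.608 -0.269 -0.   ] 0.74
bin_white [ 0.639 -0.012 -0.004] 0.85
bin_white [ 0.43  -0.266  0.028] 0.54
bin_yellow [0.596 0.278 0.005] 0.58
flux_jar_center [0.425 0.445 0.031] 0.6
screwdriver_grip [ 0.361 -0.463  0.013] 0.76
```

View pics/top0.png

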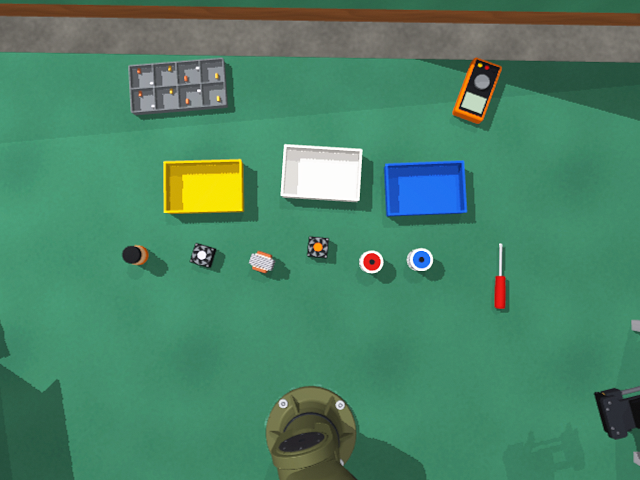

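The top view shows, left to right: the jar (135,255), the silver-hub fan (203,256), the transformer (262,262), the orange-hub fan (318,247), the red spool (372,262), the blue spool (420,260) and the screwdriver (500,285). The bins are yellow (203,187), white (321,173) and blue (425,188).

Run:
```python
from h import *
C=np.load('c0.npy')
def boxes(lo,hi,amin):
    m=((C[...,2]>lo)&(C[...,2]<hi)&(C[...,0]>.3)&(C[...,0]<.75)).astype(np.uint8)
    n,L,S,_=cv2.connectedComponentsWithStats(m)
    for k in range(1,n):
        if S[k,4]<amin: continue
        P=C[L==k]; zt=np.percentile(P[:,2],95); 
        Q=P[P[:,2]>zt-.008]
        r=cv2.minAreaRect((Q[:,:2]*1000).astype(np.float32))
        print('px',S[k,:2]+S[k,2:4]//2,'ztop %.3f'%zt,'c',np.round(r[0]),'size',np.round(r[1]),'ang %.1f'%r[2])
boxes(.012,.1,60)
print(np.median(C[300:340,200:260,2]),np.median(C[220:235,400:450,2]))
print(optics.camera_info('wrist'))
```

```text
px [321 173] ztop 0.044 c [639. -10.] size [193. 130.] ang 87.6
px [203 187] ztop 0.043 c [600. 283.] size [129. 195.] ang 2.7
px [425 188] ztop 0.044 c [ 606. -268.] size [129. 194.] ang 3.5
px [318 247] ztop 0.032 c [455.  -5.] size [50. 49.] ang 0.0
px [202 255] ztop 0.032 c [429. 281.] size [50. 50.] ang 75.1
px [499 276] ztop 0.028 c [ 354. -458.] size [22. 79.] ang 87.0
px [135 255] ztop 0.063 c [426. 445.] size [41. 42.] ang 34.7
px [420 260] ztop 0.052 c [ 429. -256.] size [51. 52.] ang 1.2
px [261 262] ztop 0.049 c [417. 131.] size [56. 44.] ang 73.1
px [371 262] ztop 0.052 c [ 422. -137.] size [51. 54.] ang 1.2
-0.00010474854548906133 -0.0003247830909521807
{'fovy': 59.11810829359186, 'cx': 324.1604230428558, 'cy': 241.25378587655968, 'tool_from_camera': array([[ 1.32668033e-04, -9.54180803e-01, -2.99230644e-01,
         8.34298772e-02],
       [ 9.99999987e-01,  9.81352774e-05,  1.30431941e-04,
         1.16569379e-03],
       [-9.50905719e-05, -2.99230657e-01,  9.54180803e-01,
        -1.62970867e-01],
       [ 0.00000000e+00,  0.00000000e+00,  0.00000000e+00,
         1.00000000e+00]])}
```

```bash
python3 -m creep '[{"tx":30,"ty":-25},{"tx":60,"ty":-50},{"tx":90,"ty":-75},{"tx":120,"ty":-100},{"tx":150,"ty":-125}]'
python3 -m creep '[{"tx":30,"ty":-25},{"tx":60,"ty":-50},{"tx":90,"ty":-75},{"tx":120,"ty":-100},{"tx":150,"ty":-125}]'
python3 -m creep '[{"tx":20,"ty":-15,"wz":-7},{"tx":35,"ty":-30,"wz":-14},{"tx":49,"ty":-41,"wz":-21},{"tx":49,"ty":-41,"wz":-28},{"tx":49,"ty":-41,"wz":-35}]'
python3 -m creep '[{"wz":-7},{"wz":-14},{"wz":-21},{"wz":-28},{"wz":-35}]'
python3 -m creep '[{"wz":-5},{"wz":-5}]'
```

```text
validation failed for argument at $[0]...
validation failed for argument at $[0]...
validation failed for argument at $[0]...
validation failed for argument at $[0]...
validation failed for argument at $[0]...
```

```bash
python3 -m creep '[{"wx":0,"wy":0,"wz":0,"tx":30,"ty":-25,"tz":0,"gripper":1},{"wx":0,"wy":0,"wz":0,"tx":60,"ty":-50,"tz":0,"gripper":1},{"wx":0,"wy":0,"wz":0,"tx":90,"ty":-75,"tz":0,"gripper":1},{"wx":0,"wy":0,"wz":0,"tx":120,"ty":-100,"tz":0,"gripper":1},{"wx":0,"wy":0,"wz":0,"tx":150,"ty":-125,"tz":0,"gripper":1}]'
```

```text
time_s: 0.87
tool_pos: [0.2811, -0.467, 0.2227]
tool_rot: [180.0, 0.0, 14.9]
force: [0.8, -1.2, 0.0]
grip_width: 0.0866
grasp_force: 0.0
```

```bash
python3 -m creep '[{"wx":0,"wy":0,"wz":0,"tx":30,"ty":-25,"tz":0,"gripper":1},{"wx":0,"wy":0,"wz":0,"tx":60,"ty":-50,"tz":0,"gripper":1},{"wx":0,"wy":0,"wz":0,"tx":90,"ty":-75,"tz":0,"gripper":1},{"wx":0,"wy":0,"wz":0,"tx":120,"ty":-100,"tz":0,"gripper":1},{"wx":0,"wy":0,"wz":0,"tx":150,"ty":-125,"tz":0,"gripper":1}]'
python3 -m creep '[{"wx":0,"wy":0,"wz":-7,"tx":20,"ty":-15,"tz":0,"gripper":1},{"wx":0,"wy":0,"wz":-14,"tx":35,"ty":-30,"tz":0,"gripper":1},{"wx":0,"wy":0,"wz":-21,"tx":49,"ty":-41,"tz":0,"gripper":1},{"wx":0,"wy":0,"wz":-28,"tx":49,"ty":-41,"tz":0,"gripper":1},{"wx":0,"wy":0,"wz":-35,"tx":49,"ty":-41,"tz":0,"gripper":1}]'
python3 -m creep '[{"wx":0,"wy":0,"wz":-7,"tx":0,"ty":0,"tz":0,"gripper":1},{"wx":0,"wy":0,"wz":-14,"tx":0,"ty":0,"tz":0,"gripper":1},{"wx":0,"wy":0,"wz":-21,"tx":0,"ty":0,"tz":0,"gripper":1},{"wx":0,"wy":0,"wz":-28,"tx":0,"ty":0,"tz":0,"gripper":1},{"wx":0,"wy":0,"wz":-35,"tx":0,"ty":0,"tz":0,"gripper":1}]'
python3 -m creep '[{"wx":0,"wy":0,"wz":-5,"tx":0,"ty":0,"tz":0,"gripper":1},{"wx":0,"wy":0,"wz":-5,"tx":0,"ty":0,"tz":0,"gripper":1},{"wx":0,"wy":0,"wz":-5,"tx":0,"ty":0,"tz":0,"gripper":1}]'
python3 - <<'E'
from h import *
o,p,d=snap('wrist','w0'); print(o['tool_pos'],o['tool_rot'])
C=cloud('wrist',d,o)
m=((C[...,2]>.012)&(C[...,2]<.1)&(d>0)&(C[...,0]<.5)).astype(np.uint8)
n,L,S,_=cv2.connectedComponentsWithStats(m)
for k in range(1,n):
    if S[k,4]<300: continue
    P=C[L==k]; zt=np.percentile(P[:,2],95); Q=P[P[:,2]>zt-.008]
    r=cv2.minAreaRect((Q[:,:2]*1000).astype(np.float32)); print(S[k],'%.3f'%zt,np.round(r[0]),np.round(r[1]),r[2])
E
```

```text
time_s: 1.28
tool_pos: [0.3938, -0.3075, 0.2229]
tool_rot: [179.9, -0.0, 14.9]
force: [0.1, -0.2, -0.5]
grip_width: 0.0868
grasp_force: 0.0
time_s: 1.7
tool_pos: [0.4307, -0.2554, 0.2229]
tool_rot: [180.0, 0.0, 50.5]
force: [-1.0, -0.1, -0.1]
grip_width: 0.0867
grasp_force: 0.0
time_s: 2.12
tool_pos: [0.4297, -0.2569, 0.2227]
tool_rot: [180.0, 0.0, 85.3]
force: [0.1, 0.7, -0.5]
grip_width: 0.0873
grasp_force: 0.0
time_s: 2.37
tool_pos: [0.4297, -0.2569, 0.2227]
tool_rot: [180.0, 0.0, 89.8]
force: [0.1, -0.6, -0.1]
grip_width: 0.0875
grasp_force: 0.0
[ 0.42973924 -0.25689814  0.22266589] [1.79991688e+02 1.61184963e-02 8.97938679e+01]
[ 276   17   74   80 4575] 0.051 [ 423. -140.] [53. 54.] 8.050948143005371
[ 292  178   66   70 3572] 0.051 [ 431. -259.] [53. 54.] 19.007213592529297
[ 212  391  156   20 1944] 0.027 [ 356. -459.] [21. 80.] 88.79170989990234
```

View pics/w0.png

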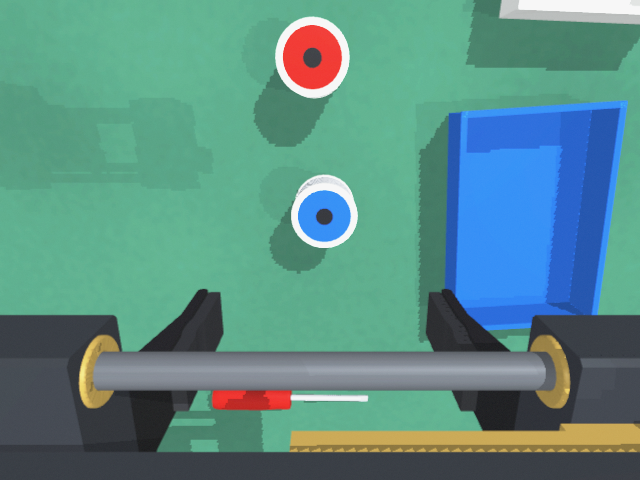

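The blue-label spool is at (325,216), the red one at (312,57), and the blue bin is at the right. The wrist and top camera estimates agree to 3 mm, so I'm picking the blue-label spool.

```bash
python3 -m creep '[{"wx":0,"wy":0,"wz":0,"tx":-1,"ty":0,"tz":35,"gripper":1},{"wx":0,"wy":0,"wz":0,"tx":-1,"ty":0,"tz":70,"gripper":1},{"wx":0,"wy":0,"wz":0,"tx":-1,"ty":0,"tz":105,"gripper":1},{"wx":0,"wy":0,"wz":0,"tx":-1,"ty":0,"tz":140,"gripper":1},{"wx":0,"wy":0,"wz":0,"tx":-1,"ty":0,"tz":170,"gripper":1}]'
python3 -m creep '[{"wx":0,"wy":0,"wz":0,"tx":0,"ty":0,"tz":20,"gripper":1},{"wx":0,"wy":0,"wz":0,"tx":0,"ty":0,"tz":38,"gripper":1},{"wx":0,"wy":0,"wz":0,"tx":0,"ty":0,"tz":38,"gripper":-1},{"wx":0,"wy":0,"wz":0,"tx":0,"ty":0,"tz":38,"gripper":-1},{"wx":0,"wy":0,"wz":0,"tx":0,"ty":0,"tz":38,"gripper":-1}]' 25
python3 -m creep '[{"wx":0,"wy":0,"wz":0,"tx":0,"ty":0,"tz":0,"gripper":-1},{"wx":0,"wy":0,"wz":0,"tx":0,"ty":0,"tz":0,"gripper":-1},{"wx":0,"wy":0,"wz":0,"tx":0,"ty":0,"tz":0,"gripper":-1}]'
```

```text
time_s: 2.83
tool_pos: [0.429, -0.2576, 0.0506]
tool_rot: [-180.0, -0.0, 89.8]
force: [0.2, 0.2, 0.3]
grip_width: 0.0873
grasp_force: 0.0
time_s: 3.25
tool_pos: [0.4306, -0.2584, 0.0157]
tool_rot: [179.9, 0.1, 89.9]
force: [-0.3, -0.1, 0.1]
grip_width: 0.0744
grasp_force: 0.0
time_s: 3.5
tool_pos: [0.4304, -0.2584, 0.0157]
tool_rot: [179.9, 0.1, 89.9]
force: [-3.1, 0.3, 1.5]
grip_width: 0.0549
grasp_force: 0.9
```

Gripped at a TCP height of 0.0157. Next: let the grip force build, lift and carry.

```bash
python3 -m creep '[{"wx":0,"wy":0,"wz":0,"tx":0,"ty":0,"tz":0,"gripper":-1},{"wx":0,"wy":0,"wz":0,"tx":0,"ty":0,"tz":0,"gripper":-1},{"wx":0,"wy":0,"wz":0,"tx":0,"ty":0,"tz":-20,"gripper":-1},{"wx":0,"wy":0,"wz":0,"tx":0,"ty":0,"tz":-50,"gripper":-1},{"wx":0,"wy":0,"wz":0,"tx":0,"ty":0,"tz":-80,"gripper":-1}]'
python3 -m creep '[{"wx":0,"wy":0,"wz":0,"tx":-10,"ty":30,"tz":0,"gripper":-1},{"wx":0,"wy":0,"wz":0,"tx":-20,"ty":65,"tz":0,"gripper":-1},{"wx":0,"wy":0,"wz":0,"tx":-30,"ty":100,"tz":0,"gripper":-1},{"wx":0,"wy":0,"wz":0,"tx":-40,"ty":135,"tz":0,"gripper":-1},{"wx":0,"wy":0,"wz":0,"tx":-50,"ty":165,"tz":0,"gripper":-1}]'
python3 -m creep '[{"wx":0,"wy":0,"wz":0,"tx":-2,"ty":13,"tz":0,"gripper":-1},{"wx":0,"wy":0,"wz":0,"tx":-2,"ty":13,"tz":0,"gripper":-1},{"wx":0,"wy":0,"wz":0,"tx":-2,"ty":13,"tz":20,"gripper":-1}]'
```

```text
time_s: 3.92
tool_pos: [0.4284, -0.257, 0.0941]
tool_rot: [-179.8, -0.1, 89.9]
force: [0.4, -0.1, -3.1]
grip_width: 0.0535
grasp_force: 25.0
time_s: 4.33
tool_pos: [0.5963, -0.3081, 0.0938]
tool_rot: [-180.0, -0.0, 89.9]
force: [0.9, 1.4, -1.1]
grip_width: 0.0533
grasp_force: 25.0
time_s: 4.58
tool_pos: [0.6105, -0.3104, 0.0774]
tool_rot: [179.7, 0.1, 90.0]
force: [1.3, -0.2, -1.9]
grip_width: 0.0537
grasp_force: 25.0
```

```bash
python3 -m creep '[{"wx":0,"wy":0,"wz":0,"tx":0,"ty":-2,"tz":20,"gripper":-1},{"wx":0,"wy":0,"wz":0,"tx":0,"ty":-2,"tz":40,"gripper":-1},{"wx":0,"wy":0,"wz":0,"tx":0,"ty":-2,"tz":50,"gripper":-1},{"wx":0,"wy":0,"wz":0,"tx":0,"ty":-2,"tz":55,"gripper":-1},{"wx":0,"wy":0,"wz":0,"tx":0,"ty":-2,"tz":55,"gripper":-1}]'
python3 -m creep '[{"wx":0,"wy":0,"wz":0,"tx":0,"ty":0,"tz":1,"gripper":-1},{"wx":0,"wy":0,"wz":0,"tx":0,"ty":0,"tz":1,"gripper":-1}]'
```

```text
time_s: 5.0
tool_pos: [0.6043, -0.3098, 0.0194]
tool_rot: [-179.9, -0.0, 89.9]
force: [-0.2, -0.1, -1.7]
grip_width: 0.0536
grasp_force: 25.0
time_s: 5.17
tool_pos: [0.6058, -0.3103, 0.0191]
tool_rot: [180.0, 0.0, 89.9]
force: [0.2, 0.3, -1.8]
grip_width: 0.0534
grasp_force: 25.0
```

```bash
python3 -m creep '[{"wx":0,"wy":0,"wz":0,"tx":0,"ty":0,"tz":0,"gripper":0.65},{"wx":0,"wy":0,"wz":0,"tx":0,"ty":0,"tz":0,"gripper":0.65},{"wx":0,"wy":0,"wz":0,"tx":0,"ty":0,"tz":0,"gripper":0.65},{"wx":0,"wy":0,"wz":0,"tx":0,"ty":0,"tz":0,"gripper":0.65}]'
python3 -m creep '[{"wx":0,"wy":0,"wz":0,"tx":0,"ty":0,"tz":-10,"gripper":0.65},{"wx":0,"wy":0,"wz":0,"tx":0,"ty":0,"tz":-30,"gripper":0.65},{"wx":0,"wy":0,"wz":0,"tx":0,"ty":0,"tz":-60,"gripper":0.65},{"wx":0,"wy":0,"wz":0,"tx":0,"ty":0,"tz":-90,"gripper":1},{"wx":0,"wy":0,"wz":0,"tx":0,"ty":0,"tz":-115,"gripper":1}]'
python3 -m creep '[{"wx":0,"wy":0,"wz":0,"tx":26,"ty":-28,"tz":0,"gripper":1},{"wx":0,"wy":0,"wz":0,"tx":52,"ty":-56,"tz":0,"gripper":1},{"wx":0,"wy":0,"wz":0,"tx":78,"ty":-84,"tz":0,"gripper":1},{"wx":0,"wy":0,"wz":0,"tx":104,"ty":-112,"tz":0,"gripper":1},{"wx":0,"wy":0,"wz":0,"tx":130,"ty":-138,"tz":0,"gripper":1}]'
python3 -m creep '[{"wx":0,"wy":0,"wz":0,"tx":22,"ty":-23,"tz":0,"gripper":1},{"wx":0,"wy":0,"wz":0,"tx":42,"ty":-45,"tz":0,"gripper":1},{"wx":0,"wy":0,"wz":0,"tx":42,"ty":-45,"tz":0,"gripper":1},{"wx":0,"wy":0,"wz":0,"tx":42,"ty":-45,"tz":0,"gripper":1}]'
```

```text
time_s: 5.5
tool_pos: [0.6061, -0.3103, 0.0191]
tool_rot: [179.9, 0.0, 89.9]
force: [0.6, 0.3, -0.4]
grip_width: 0.0694
grasp_force: 0.0
time_s: 5.92
tool_pos: [0.6063, -0.3101, 0.1367]
tool_rot: [179.9, 0.1, 90.0]
force: [0.3, -0.7, 0.9]
grip_width: 0.0785
grasp_force: 0.0
time_s: 6.33
tool_pos: [0.4664, -0.1788, 0.1342]
tool_rot: [180.0, 0.0, 89.9]
force: [-0.1, 0.3, 2.2]
grip_width: 0.0866
grasp_force: 0.0
time_s: 6.67
tool_pos: [0.4226, -0.1374, 0.1346]
tool_rot: [179.9, 0.2, 90.0]
force: [0.3, 0.1, 0.4]
grip_width: 0.0868
grasp_force: 0.0
```

```bash
cat >> h.py <<'E'
def parts(cam,name,lo=.012,amin=300):
    o,p,d=snap(cam,name); C=cloud(cam,d,o)
    m=((C[...,2]>lo)&(C[...,2]<.1)&(d>0)).astype(np.uint8)
    n,L,S,_=cv2.connectedComponentsWithStats(m)
    print(np.round(o['tool_pos'],4),np.round(o['tool_rot'],1))
    for k in range(1,n):
        if S[k,4]<amin: continue
        P=C[L==k]; zt=np.percentile(P[:,2],95); Q=P[P[:,2]>zt-.008]
        r=cv2.minAreaRect((Q[:,:2]*1000).astype(np.float32)); print(S[k],'%.3f'%zt,np.round(r[0]),np.round(r[1]),round(r[2],1))
E
python3 -c "from h import *; parts('wrist','w1')"
```

```text
[ 0.4226 -0.1374  0.1346] [179.9   0.2  90. ]
[ 335    0   93   74 6094] 0.031 [456. -14.] [38. 50.] 85.7
[ 546    0   94  199 7274] 0.042 [598. -54.] [108.  48.] 87.7
[ 279  197   87   93 6274] 0.050 [ 422. -139.] [54. 54.] 2.1
[ 480  276  160   66 4222] 0.042 [ 588. -189.] [99. 31.] 4.1
```

View pics/w1.png

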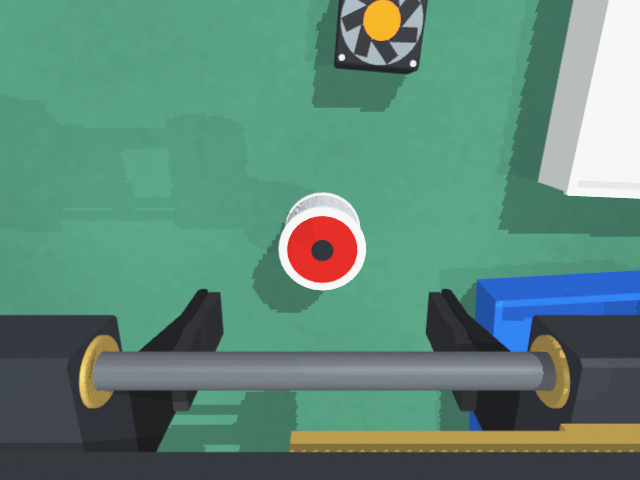

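The red spool, at (322,250) in the picture, is where I expected it, and fan B (382,20) is turned about 5°. Picking the red spool.

```bash
python3 -m creep '[{"wx":0,"wy":0,"wz":0,"tx":-1,"ty":0,"tz":30,"gripper":1},{"wx":0,"wy":0,"wz":0,"tx":-1,"ty":0,"tz":60,"gripper":1},{"wx":0,"wy":0,"wz":0,"tx":-1,"ty":0,"tz":90,"gripper":1},{"wx":0,"wy":0,"wz":0,"tx":-1,"ty":0,"tz":110,"gripper":1},{"wx":0,"wy":0,"wz":0,"tx":-1,"ty":0,"tz":119,"gripper":1}]'
python3 -m creep '[{"wx":0,"wy":0,"wz":0,"tx":0,"ty":0,"tz":0,"gripper":-1},{"wx":0,"wy":0,"wz":0,"tx":0,"ty":0,"tz":0,"gripper":-1},{"wx":0,"wy":0,"wz":0,"tx":0,"ty":0,"tz":0,"gripper":-1},{"wx":0,"wy":0,"wz":0,"tx":0,"ty":0,"tz":0,"gripper":-1},{"wx":0,"wy":0,"wz":0,"tx":0,"ty":0,"tz":0,"gripper":-1}]'
python3 -m creep '[{"wx":0,"wy":0,"wz":0,"tx":0,"ty":0,"tz":0,"gripper":-1},{"wx":0,"wy":0,"wz":0,"tx":0,"ty":0,"tz":0,"gripper":-1},{"wx":0,"wy":0,"wz":0,"tx":0,"ty":0,"tz":0,"gripper":-1}]'
```

```text
time_s: 7.13
tool_pos: [0.4219, -0.1389, 0.012]
tool_rot: [-179.8, -0.1, 89.9]
force: [0.1, 1.0, 0.4]
grip_width: 0.0872
grasp_force: 0.0
time_s: 7.55
tool_pos: [0.424, -0.1395, 0.0158]
tool_rot: [179.9, 0.1, 89.9]
force: [0.3, -0.1, -0.1]
grip_width: 0.0614
grasp_force: 0.0
time_s: 7.8
tool_pos: [0.4231, -0.1392, 0.0153]
tool_rot: [180.0, 0.1, 89.9]
force: [-2.0, -0.8, 5.6]
grip_width: 0.0535
grasp_force: 25.0
```

```bash
python3 -m creep '[{"wx":0,"wy":0,"wz":0,"tx":0,"ty":0,"tz":-20,"gripper":-1},{"wx":0,"wy":0,"wz":0,"tx":0,"ty":0,"tz":-50,"gripper":-1},{"wx":0,"wy":0,"wz":0,"tx":0,"ty":0,"tz":-80,"gripper":-1}]'
python3 -m creep '[{"wx":0,"wy":0,"wz":0,"tx":-16,"ty":30,"tz":0,"gripper":-1},{"wx":0,"wy":0,"wz":0,"tx":-32,"ty":65,"tz":0,"gripper":-1},{"wx":0,"wy":0,"wz":0,"tx":-48,"ty":100,"tz":0,"gripper":-1},{"wx":0,"wy":0,"wz":0,"tx":-64,"ty":135,"tz":0,"gripper":-1},{"wx":0,"wy":0,"wz":0,"tx":-80,"ty":165,"tz":0,"gripper":-1}]'
python3 -m creep '[{"wx":0,"wy":0,"wz":0,"tx":-7,"ty":14,"tz":0,"gripper":-1},{"wx":0,"wy":0,"wz":0,"tx":-7,"ty":14,"tz":0,"gripper":-1},{"wx":0,"wy":0,"wz":0,"tx":-7,"ty":14,"tz":20,"gripper":-1},{"wx":0,"wy":0,"wz":0,"tx":-7,"ty":14,"tz":40,"gripper":-1},{"wx":0,"wy":0,"wz":0,"tx":-7,"ty":14,"tz":55,"gripper":-1}]'
python3 -m creep '[{"wx":0,"wy":0,"wz":0,"tx":0,"ty":0,"tz":10,"gripper":-1},{"wx":0,"wy":0,"wz":0,"tx":0,"ty":0,"tz":17,"gripper":-1},{"wx":0,"wy":0,"wz":0,"tx":0,"ty":0,"tz":20,"gripper":-1},{"wx":0,"wy":0,"wz":0,"tx":0,"ty":0,"tz":20,"gripper":-1},{"wx":0,"wy":0,"wz":0,"tx":0,"ty":0,"tz":20,"gripper":-1}]'
```

```text
time_s: 8.05
tool_pos: [0.4216, -0.1382, 0.0945]
tool_rot: [-179.9, -0.1, 90.0]
force: [1.6, -0.8, -1.5]
grip_width: 0.0534
grasp_force: 25.0
time_s: 8.47
tool_pos: [0.5896, -0.2198, 0.0941]
tool_rot: [180.0, -0.0, 89.9]
force: [0.3, 0.7, -1.3]
grip_width: 0.0535
grasp_force: 25.0
time_s: 8.88
tool_pos: [0.6003, -0.2253, 0.0376]
tool_rot: [-179.9, -0.1, 90.0]
force: [-0.9, 0.1, -1.8]
grip_width: 0.0537
grasp_force: 25.0
time_s: 9.3
tool_pos: [0.6023, -0.2262, 0.0204]
tool_rot: [179.9, 0.0, 89.9]
force: [-0.8, -0.0, -2.6]
grip_width: 0.0535
grasp_force: 25.0
```

```bash
python3 -m creep '[{"wx":0,"wy":0,"wz":0,"tx":0,"ty":0,"tz":1,"gripper":-1},{"wx":0,"wy":0,"wz":0,"tx":0,"ty":0,"tz":1,"gripper":0.65},{"wx":0,"wy":0,"wz":0,"tx":0,"ty":0,"tz":1,"gripper":0.65},{"wx":0,"wy":0,"wz":0,"tx":0,"ty":0,"tz":1,"gripper":0.65},{"wx":0,"wy":0,"wz":0,"tx":0,"ty":0,"tz":1,"gripper":0.65}]'
python3 -m creep '[{"wx":0,"wy":0,"wz":0,"tx":0,"ty":0,"tz":-10,"gripper":0.65},{"wx":0,"wy":0,"wz":0,"tx":0,"ty":0,"tz":-30,"gripper":0.65},{"wx":0,"wy":0,"wz":0,"tx":0,"ty":0,"tz":-60,"gripper":0.65},{"wx":0,"wy":0,"wz":0,"tx":0,"ty":0,"tz":-90,"gripper":1},{"wx":0,"wy":0,"wz":0,"tx":0,"ty":0,"tz":-115,"gripper":1}]'
python3 -m creep '[{"wx":0,"wy":0,"wz":0,"tx":30,"ty":-20,"tz":0,"gripper":1},{"wx":0,"wy":0,"wz":0,"tx":60,"ty":-40,"tz":0,"gripper":1},{"wx":0,"wy":0,"wz":0,"tx":90,"ty":-60,"tz":0,"gripper":1},{"wx":0,"wy":0,"wz":0,"tx":120,"ty":-80,"tz":0,"gripper":1},{"wx":0,"wy":0,"wz":0,"tx":150,"ty":-100,"tz":0,"gripper":1}]'
python3 -m creep '[{"wx":0,"wy":0,"wz":0,"tx":30,"ty":-20,"tz":0,"gripper":1},{"wx":0,"wy":0,"wz":0,"tx":60,"ty":-40,"tz":0,"gripper":1},{"wx":0,"wy":0,"wz":0,"tx":71,"ty":-48,"tz":0,"gripper":1},{"wx":0,"wy":0,"wz":0,"tx":71,"ty":-48,"tz":0,"gripper":1},{"wx":0,"wy":0,"wz":0,"tx":71,"ty":-48,"tz":0,"gripper":1}]'
python3 -c "from h import *; parts('wrist','w2')"
```

```text
time_s: 9.72
tool_pos: [0.6021, -0.2263, 0.019]
tool_rot: [180.0, 0.0, 89.9]
force: [0.4, 0.2, -0.2]
grip_width: 0.0696
grasp_force: 0.0
time_s: 10.13
tool_pos: [0.6024, -0.226, 0.1366]
tool_rot: [179.9, 0.0, 90.0]
force: [0.7, -0.2, 0.3]
grip_width: 0.0786
grasp_force: 0.0
time_s: 10.55
tool_pos: [0.5011, -0.0746, 0.1344]
tool_rot: [179.9, 0.0, 89.9]
force: [0.5, 0.1, 0.8]
grip_width: 0.0869
grasp_force: 0.0
time_s: 10.97
tool_pos: [0.4545, -0.005, 0.1345]
tool_rot: [179.9, 0.1, 90.0]
force: [0.0, -0.8, 0.8]
grip_width: 0.087
grasp_force: 0.0
[ 0.4545 -0.005   0.1345] [1.799e+02 1.000e-01 9.000e+01]
[ 205    0  100   72 5366] 0.048 [416. 116.] [34. 50.] 89.9
[ 482   91  158  254 7320] 0.042 [604.   3.] [165.  58.] 86.9
[ 287  198   80   80 5631] 0.031 [457.  -8.] [50. 50.] 85.6
```

View pics/w2.png

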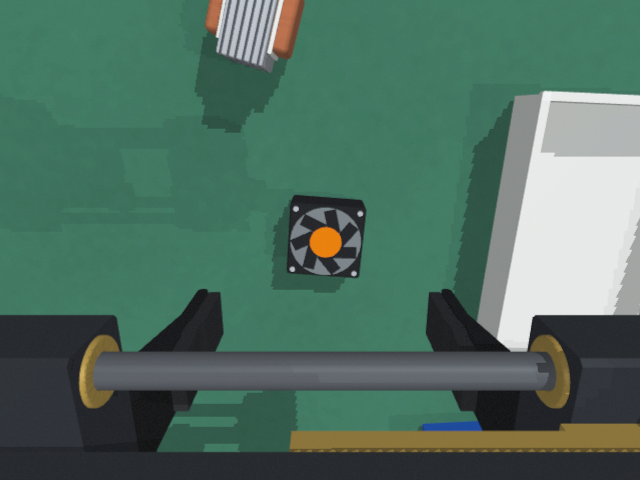

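The picture shows fan B at (326,240), turned about -4.4°. The white bin is to the right and the transformer is above, at (250,30), with its laminated core running nearly vertical.

```bash
python3 -m creep '[{"wx":0,"wy":0,"wz":4,"tx":-3,"ty":2,"tz":30,"gripper":1},{"wx":0,"wy":0,"wz":4,"tx":-3,"ty":2,"tz":60,"gripper":1},{"wx":0,"wy":0,"wz":4,"tx":-3,"ty":2,"tz":85,"gripper":1},{"wx":0,"wy":0,"wz":4,"tx":-3,"ty":2,"tz":105,"gripper":1},{"wx":0,"wy":0,"wz":4,"tx":-3,"ty":2,"tz":115,"gripper":1}]'
python3 -m creep '[{"wx":0,"wy":0,"wz":0,"tx":0,"ty":0,"tz":5,"gripper":1},{"wx":0,"wy":0,"wz":0,"tx":0,"ty":0,"tz":10,"gripper":1},{"wx":0,"wy":0,"wz":0,"tx":0,"ty":0,"tz":13,"gripper":1},{"wx":0,"wy":0,"wz":0,"tx":0,"ty":0,"tz":13,"gripper":-1},{"wx":0,"wy":0,"wz":0,"tx":0,"ty":0,"tz":13,"gripper":-1}]' 15
python3 -m creep '[{"wx":0,"wy":0,"wz":0,"tx":0,"ty":0,"tz":0,"gripper":-1},{"wx":0,"wy":0,"wz":0,"tx":0,"ty":0,"tz":0,"gripper":-1},{"wx":0,"wy":0,"wz":0,"tx":0,"ty":0,"tz":0,"gripper":-1},{"wx":0,"wy":0,"wz":0,"tx":0,"ty":0,"tz":0,"gripper":-1},{"wx":0,"wy":0,"wz":0,"tx":0,"ty":0,"tz":0,"gripper":-1}]'
python3 -m creep '[{"wx":0,"wy":0,"wz":0,"tx":0,"ty":0,"tz":0,"gripper":-1},{"wx":0,"wy":0,"wz":0,"tx":0,"ty":0,"tz":0,"gripper":-1}]'
```

```text
time_s: 11.43
tool_pos: [0.4549, -0.0092, 0.016]
tool_rot: [-179.8, -0.1, 85.8]
force: [-0.3, -1.3, 0.8]
grip_width: 0.087
grasp_force: 0.0
time_s: 11.85
tool_pos: [0.4568, -0.0081, 0.0063]
tool_rot: [179.9, 0.0, 85.9]
force: [-0.0, 0.1, -0.1]
grip_width: 0.0798
grasp_force: 0.0
time_s: 12.27
tool_pos: [0.4561, -0.008, 0.0057]
tool_rot: [180.0, 0.0, 85.9]
force: [-0.4, 0.1, 1.2]
grip_width: 0.0497
grasp_force: 15.0
time_s: 12.43
tool_pos: [0.4561, -0.008, 0.0057]
tool_rot: [180.0, 0.0, 85.9]
force: [-0.3, -0.8, 2.7]
grip_width: 0.0504
grasp_force: 15.0
```

```bash
python3 -m creep '[{"wx":0,"wy":0,"wz":0,"tx":0,"ty":0,"tz":-20,"gripper":-1},{"wx":0,"wy":0,"wz":0,"tx":0,"ty":0,"tz":-45,"gripper":-1},{"wx":0,"wy":0,"wz":0,"tx":0,"ty":0,"tz":-75,"gripper":-1}]'
python3 -m creep '[{"wx":0,"wy":0,"wz":0,"tx":-6,"ty":30,"tz":0,"gripper":-1},{"wx":0,"wy":0,"wz":0,"tx":-12,"ty":65,"tz":0,"gripper":-1},{"wx":0,"wy":0,"wz":0,"tx":-18,"ty":100,"tz":0,"gripper":-1},{"wx":0,"wy":0,"wz":0,"tx":-24,"ty":135,"tz":0,"gripper":-1},{"wx":0,"wy":0,"wz":0,"tx":-28,"ty":165,"tz":0,"gripper":-1}]'
python3 -m creep '[{"wx":0,"wy":0,"wz":0,"tx":-2,"ty":18,"tz":0,"gripper":-1},{"wx":0,"wy":0,"wz":0,"tx":-2,"ty":18,"tz":0,"gripper":-1},{"wx":0,"wy":0,"wz":0,"tx":-2,"ty":18,"tz":20,"gripper":-1},{"wx":0,"wy":0,"wz":0,"tx":-2,"ty":18,"tz":40,"gripper":-1},{"wx":0,"wy":0,"wz":0,"tx":-2,"ty":18,"tz":50,"gripper":-1}]'
python3 -m creep '[{"wx":0,"wy":0,"wz":0,"tx":0,"ty":0,"tz":10,"gripper":-1},{"wx":0,"wy":0,"wz":0,"tx":0,"ty":0,"tz":17,"gripper":-1},{"wx":0,"wy":0,"wz":0,"tx":0,"ty":0,"tz":21,"gripper":-1},{"wx":0,"wy":0,"wz":0,"tx":0,"ty":0,"tz":21,"gripper":-1},{"wx":0,"wy":0,"wz":0,"tx":0,"ty":0,"tz":21,"gripper":-1}]'
```

```text
time_s: 12.68
tool_pos: [0.4543, -0.0076, 0.08]
tool_rot: [-179.8, -0.1, 86.0]
force: [0.6, 0.1, -0.5]
grip_width: 0.0498
grasp_force: 15.0
time_s: 13.1
tool_pos: [0.6205, -0.049, 0.0801]
tool_rot: [180.0, 0.0, 85.9]
force: [-0.7, 0.3, 0.1]
grip_width: 0.0499
grasp_force: 15.0
time_s: 13.52
tool_pos: [0.6342, -0.0506, 0.0278]
tool_rot: [-179.8, -0.0, 86.0]
force: [-0.6, -0.9, -0.3]
grip_width: 0.0498
grasp_force: 15.0
time_s: 13.93
tool_pos: [0.6369, -0.0508, 0.0101]
tool_rot: [179.9, 0.0, 85.9]
force: [-0.6, 0.6, 0.5]
grip_width: 0.0501
grasp_force: 15.0
```

```bash
python3 -m creep '[{"wx":0,"wy":0,"wz":0,"tx":0,"ty":0,"tz":1,"gripper":-1},{"wx":0,"wy":0,"wz":0,"tx":0,"ty":0,"tz":1,"gripper":0.65},{"wx":0,"wy":0,"wz":0,"tx":0,"ty":0,"tz":1,"gripper":0.65},{"wx":0,"wy":0,"wz":0,"tx":0,"ty":0,"tz":1,"gripper":0.65},{"wx":0,"wy":0,"wz":0,"tx":0,"ty":0,"tz":1,"gripper":0.65}]'
python3 -m creep '[{"wx":0,"wy":0,"wz":0,"tx":0,"ty":0,"tz":-10,"gripper":0.65},{"wx":0,"wy":0,"wz":0,"tx":0,"ty":0,"tz":-30,"gripper":0.65},{"wx":0,"wy":0,"wz":0,"tx":0,"ty":0,"tz":-60,"gripper":0.65},{"wx":0,"wy":0,"wz":0,"tx":0,"ty":0,"tz":-95,"gripper":1},{"wx":0,"wy":0,"wz":0,"tx":0,"ty":0,"tz":-125,"gripper":1}]'
python3 -m creep '[{"wx":0,"wy":0,"wz":0,"tx":22,"ty":-30,"tz":0,"gripper":1},{"wx":0,"wy":0,"wz":0,"tx":44,"ty":-60,"tz":0,"gripper":1},{"wx":0,"wy":0,"wz":0,"tx":66,"ty":-90,"tz":0,"gripper":1},{"wx":0,"wy":0,"wz":0,"tx":88,"ty":-120,"tz":0,"gripper":1},{"wx":0,"wy":0,"wz":0,"tx":110,"ty":-150,"tz":0,"gripper":1}]'
python3 -m creep '[{"wx":0,"wy":0,"wz":0,"tx":22,"ty":-30,"tz":0,"gripper":1},{"wx":0,"wy":0,"wz":0,"tx":44,"ty":-60,"tz":0,"gripper":1},{"wx":0,"wy":0,"wz":0,"tx":55,"ty":-79,"tz":0,"gripper":1},{"wx":0,"wy":0,"wz":0,"tx":55,"ty":-79,"tz":0,"gripper":1},{"wx":0,"wy":0,"wz":0,"tx":55,"ty":-79,"tz":0,"gripper":1}]'
python3 - <<'E'
from h import *; parts('wrist','w3')
o,p,d=snap('wrist','w3'); C=cloud('wrist',d,o)
m=(C[...,2]>.043)&(C[...,2]<.06)&(abs(C[...,0]-.417)<.05)&(abs(C[...,1]-.13)<.05)
print(m.sum(),cv2.minAreaRect((C[m][:,:2]*1000).astype(np.float32)))
E
```

```text
time_s: 14.35
tool_pos: [0.6366, -0.0508, 0.0088]
tool_rot: [180.0, 0.0, 85.9]
force: [0.8, 0.7, -0.7]
grip_width: 0.0677
grasp_force: 0.0
time_s: 14.77
tool_pos: [0.6366, -0.0506, 0.1363]
tool_rot: [179.9, -0.0, 86.0]
force: [0.5, -0.5, 1.4]
grip_width: 0.0785
grasp_force: 0.0
time_s: 15.18
tool_pos: [0.4932, 0.0707, 0.1342]
tool_rot: [180.0, 0.0, 85.9]
force: [0.2, 0.7, 1.0]
grip_width: 0.0867
grasp_force: 0.0
time_s: 15.6
tool_pos: [0.4194, 0.1306, 0.1344]
tool_rot: [179.9, 0.1, 86.1]
force: [0.5, -0.5, 1.0]
grip_width: 0.0871
grasp_force: 0.0
[0.4194 0.1306 0.1344] [1.799e+02 1.000e-01 8.610e+01]
[ 273    0   92   44 3171] 0.031 [426. 260.] [21. 52.] 85.9
[ 504    0  136  150 5505] 0.042 [574. 222.] [71. 81.] 2.8
[ 278  191   82  102 5944] 0.048 [416. 129.] [57. 45.] 74.3
[ 544  274   96   41 2520] 0.042 [602.  83.] [52. 20.] 16.8
3596 ((416.83380126953125, 128.94593811035156), (56.90746307373047, 29.944536209106445), 73.83647155761719)
```

View pics/w3.png

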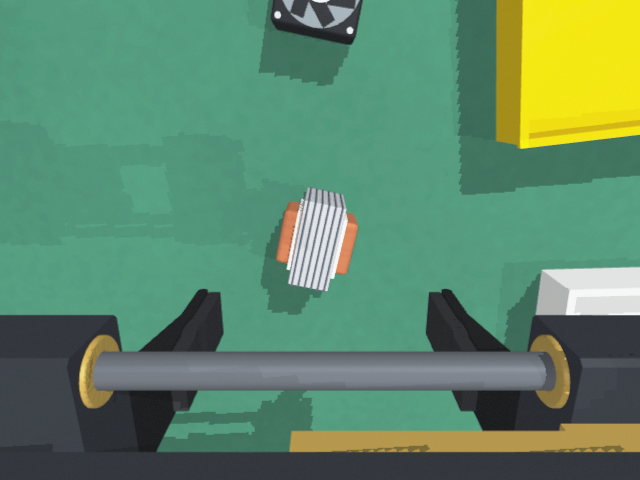

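The transformer sits at (317,240), with its long axis at 74°. I'm turning the tool to 164° so it grips the core ends.

```bash
python3 -m creep '[{"wx":0,"wy":0,"wz":-7,"tx":-2,"ty":-2.5,"tz":0,"gripper":1},{"wx":0,"wy":0,"wz":-14,"tx":-2,"ty":-2.5,"tz":0,"gripper":1},{"wx":0,"wy":0,"wz":-21,"tx":-2,"ty":-2.5,"tz":0,"gripper":1},{"wx":0,"wy":0,"wz":-28,"tx":-2,"ty":-2.5,"tz":0,"gripper":1},{"wx":0,"wy":0,"wz":-35,"tx":-2,"ty":-2.5,"tz":0,"gripper":1}]'
python3 -m creep '[{"wx":0,"wy":0,"wz":-7,"tx":0,"ty":0,"tz":0,"gripper":1},{"wx":0,"wy":0,"wz":-14,"tx":0,"ty":0,"tz":0,"gripper":1},{"wx":0,"wy":0,"wz":-21,"tx":0,"ty":0,"tz":0,"gripper":1},{"wx":0,"wy":0,"wz":-28,"tx":0,"ty":0,"tz":0,"gripper":1},{"wx":0,"wy":0,"wz":-35,"tx":0,"ty":0,"tz":0,"gripper":1}]'
python3 -m creep '[{"wx":0,"wy":0,"wz":-5,"tx":0,"ty":0,"tz":0,"gripper":1},{"wx":0,"wy":0,"wz":-8,"tx":0,"ty":0,"tz":0,"gripper":1},{"wx":0,"wy":0,"wz":-8,"tx":0,"ty":0,"tz":0,"gripper":1},{"wx":0,"wy":0,"wz":-8,"tx":0,"ty":0,"tz":0,"gripper":1}]'
python3 - <<'E'
from h import *
print(get_obs()['qpos'].round(1))
o,p,d=snap('wrist','w4'); C=cloud('wrist',d,o)
m=(C[...,2]>.043)&(C[...,2]<.06)&(abs(C[...,0]-.417)<.05)&(abs(C[...,1]-.13)<.05)
print(m.sum(),cv2.minAreaRect((C[m][:,:2]*1000).astype(np.float32)))
E
```

```text
time_s: 16.12
tool_pos: [0.418, 0.1274, 0.1336]
tool_rot: [180.0, -0.0, 121.2]
force: [0.0, 0.4, 0.4]
grip_width: 0.0872
grasp_force: 0.0
time_s: 16.53
tool_pos: [0.418, 0.1274, 0.1336]
tool_rot: [180.0, -0.0, 156.2]
force: [-0.2, -1.1, -0.5]
grip_width: 0.0873
grasp_force: 0.0
time_s: 16.87
tool_pos: [0.4177, 0.1277, 0.1335]
tool_rot: [180.0, -0.0, 163.8]
force: [-0.2, -0.7, 0.3]
grip_width: 0.087
grasp_force: 0.0
[ 23.8  -3.1 -42.6 117.1  -2.4  65.3  56.1]
3700 ((416.3096618652344, 129.4691619873047), (56.33066940307617, 30.22423553466797), 73.952880859375)
```

```bash
python3 -m creep '[{"wx":0,"wy":0,"wz":0,"tx":1.5,"ty":1,"tz":30,"gripper":1},{"wx":0,"wy":0,"wz":0,"tx":1.5,"ty":1,"tz":60,"gripper":1},{"wx":0,"wy":0,"wz":0,"tx":1.5,"ty":1,"tz":85,"gripper":1},{"wx":0,"wy":0,"wz":0,"tx":1.5,"ty":1,"tz":105,"gripper":1},{"wx":0,"wy":0,"wz":0,"tx":1.5,"ty":1,"tz":115,"gripper":1}]'
python3 -m creep '[{"wx":0,"wy":0,"wz":0,"tx":0,"ty":0,"tz":5,"gripper":1},{"wx":0,"wy":0,"wz":0,"tx":0,"ty":0,"tz":5,"gripper":1},{"wx":0,"wy":0,"wz":0,"tx":0,"ty":0,"tz":5,"gripper":-1},{"wx":0,"wy":0,"wz":0,"tx":0,"ty":0,"tz":5,"gripper":-1},{"wx":0,"wy":0,"wz":0,"tx":0,"ty":0,"tz":5,"gripper":-1}]' 30
python3 -m creep '[{"wx":0,"wy":0,"wz":0,"tx":0,"ty":0,"tz":0,"gripper":-1},{"wx":0,"wy":0,"wz":0,"tx":0,"ty":0,"tz":0,"gripper":-1},{"wx":0,"wy":0,"wz":0,"tx":0,"ty":0,"tz":0,"gripper":-1},{"wx":0,"wy":0,"wz":0,"tx":0,"ty":0,"tz":0,"gripper":-1},{"wx":0,"wy":0,"wz":0,"tx":0,"ty":0,"tz":0,"gripper":-1}]'
```

```text
time_s: 17.33
tool_pos: [0.4143, 0.129, 0.0162]
tool_rot: [-179.9, -0.2, 163.9]
force: [-1.4, 0.3, 0.5]
grip_width: 0.0871
grasp_force: 0.0
time_s: 17.75
tool_pos: [0.417, 0.1297, 0.0147]
tool_rot: [180.0, 0.1, 163.9]
force: [0.7, 0.2, -0.1]
grip_width: 0.0743
grasp_force: 0.0
time_s: 18.17
tool_pos: [0.4162, 0.1296, 0.0139]
tool_rot: [180.0, 0.0, 163.9]
force: [-0.5, -0.6, 3.6]
grip_width: 0.0554
grasp_force: 30.0
```

```bash
python3 -m creep '[{"wx":0,"wy":0,"wz":0,"tx":0,"ty":0,"tz":-20,"gripper":-1},{"wx":0,"wy":0,"wz":0,"tx":0,"ty":0,"tz":-50,"gripper":-1},{"wx":0,"wy":0,"wz":0,"tx":0,"ty":0,"tz":-80,"gripper":-1}]'
python3 -m creep '[{"wx":0,"wy":0,"wz":0,"tx":-15,"ty":23,"tz":0,"gripper":-1},{"wx":0,"wy":0,"wz":0,"tx":-35,"ty":52,"tz":0,"gripper":-1},{"wx":0,"wy":0,"wz":0,"tx":-55,"ty":81,"tz":0,"gripper":-1},{"wx":0,"wy":0,"wz":0,"tx":-75,"ty":110,"tz":0,"gripper":-1},{"wx":0,"wy":0,"wz":0,"tx":-95,"ty":139,"tz":0,"gripper":-1}]'
python3 -m creep '[{"wx":0,"wy":0,"wz":0,"tx":-20,"ty":29,"tz":0,"gripper":-1},{"wx":0,"wy":0,"wz":0,"tx":-33,"ty":49,"tz":0,"gripper":-1},{"wx":0,"wy":0,"wz":0,"tx":-40,"ty":59,"tz":0,"gripper":-1},{"wx":0,"wy":0,"wz":0,"tx":-40,"ty":59,"tz":0,"gripper":-1},{"wx":0,"wy":0,"wz":0,"tx":-40,"ty":59,"tz":15,"gripper":-1}]'
python3 -m creep '[{"wx":0,"wy":0,"wz":0,"tx":0,"ty":0,"tz":20,"gripper":-1},{"wx":0,"wy":0,"wz":0,"tx":0,"ty":0,"tz":38,"gripper":-1},{"wx":0,"wy":0,"wz":0,"tx":0,"ty":0,"tz":50,"gripper":-1},{"wx":0,"wy":0,"wz":0,"tx":0,"ty":0,"tz":57,"gripper":-1},{"wx":0,"wy":0,"wz":0,"tx":0,"ty":0,"tz":60,"gripper":-1}]'
python3 -m creep '[{"wx":0,"wy":0,"wz":0,"tx":0,"ty":0,"tz":0,"gripper":-1},{"wx":0,"wy":0,"wz":0,"tx":0,"ty":0,"tz":0,"gripper":-1},{"wx":0,"wy":0,"wz":0,"tx":0,"ty":0,"tz":0,"gripper":-1}]'
```

```text
time_s: 18.42
tool_pos: [0.4138, 0.1293, 0.0929]
tool_rot: [-179.9, -0.3, 164.0]
force: [0.8, -0.7, -3.4]
grip_width: 0.0559
grasp_force: 30.0
time_s: 18.83
tool_pos: [0.5462, 0.2368, 0.0921]
tool_rot: [-179.9, -0.1, 163.9]
force: [0.9, 0.5, -2.7]
grip_width: 0.056
grasp_force: 30.0
time_s: 19.25
tool_pos: [0.6012, 0.2838, 0.0795]
tool_rot: [179.9, 0.1, 164.0]
force: [0.8, 0.7, -3.1]
grip_width: 0.0559
grasp_force: 30.0
time_s: 19.67
tool_pos: [0.5988, 0.2808, 0.0171]
tool_rot: [-179.8, -0.1, 163.9]
force: [-2.7, -2.1, 2.8]
grip_width: 0.056
grasp_force: 30.0
time_s: 19.92
tool_pos: [0.6011, 0.2829, 0.0195]
tool_rot: [179.9, 0.1, 163.9]
force: [1.1, -0.3, -3.3]
grip_width: 0.0557
grasp_force: 30.0
```

```bash
python3 -m creep '[{"wx":0,"wy":0,"wz":0,"tx":0,"ty":0,"tz":1,"gripper":-1},{"wx":0,"wy":0,"wz":0,"tx":0,"ty":0,"tz":2,"gripper":-1},{"wx":0,"wy":0,"wz":0,"tx":0,"ty":0,"tz":2.5,"gripper":-1},{"wx":0,"wy":0,"wz":0,"tx":0,"ty":0,"tz":2.5,"gripper":-1}]'
python3 -m creep '[{"wx":0,"wy":0,"wz":0,"tx":0,"ty":0,"tz":0,"gripper":0.65},{"wx":0,"wy":0,"wz":0,"tx":0,"ty":0,"tz":0,"gripper":0.65},{"wx":0,"wy":0,"wz":0,"tx":0,"ty":0,"tz":0,"gripper":0.65},{"wx":0,"wy":0,"wz":0,"tx":0,"ty":0,"tz":0,"gripper":0.65}]'
python3 -m creep '[{"wx":0,"wy":0,"wz":0,"tx":0,"ty":0,"tz":-10,"gripper":0.65},{"wx":0,"wy":0,"wz":0,"tx":0,"ty":0,"tz":-30,"gripper":0.65},{"wx":0,"wy":0,"wz":0,"tx":0,"ty":0,"tz":-60,"gripper":0.65},{"wx":0,"wy":0,"wz":0,"tx":0,"ty":0,"tz":-90,"gripper":1},{"wx":0,"wy":0,"wz":0,"tx":0,"ty":0,"tz":-115,"gripper":1}]'
python3 -m creep '[{"wx":0,"wy":0,"wz":7,"tx":34,"ty":-10,"tz":0,"gripper":1},{"wx":0,"wy":0,"wz":14,"tx":68,"ty":-20,"tz":0,"gripper":1},{"wx":0,"wy":0,"wz":21,"tx":102,"ty":-30,"tz":0,"gripper":1},{"wx":0,"wy":0,"wz":28,"tx":136,"ty":-40,"tz":0,"gripper":1},{"wx":0,"wy":0,"wz":35,"tx":165,"ty":-49,"tz":0,"gripper":1}]'
python3 -m creep '[{"wx":0,"wy":0,"wz":7,"tx":0,"ty":0,"tz":0,"gripper":1},{"wx":0,"wy":0,"wz":14,"tx":0,"ty":0,"tz":0,"gripper":1},{"wx":0,"wy":0,"wz":21,"tx":0,"ty":0,"tz":0,"gripper":1},{"wx":0,"wy":0,"wz":28,"tx":0,"ty":0,"tz":0,"gripper":1},{"wx":0,"wy":0,"wz":35,"tx":0,"ty":0,"tz":0,"gripper":1}]'
python3 -m creep '[{"wx":0,"wy":0,"wz":7,"tx":0,"ty":0,"tz":0,"gripper":1},{"wx":0,"wy":0,"wz":14,"tx":0,"ty":0,"tz":0,"gripper":1},{"wx":0,"wy":0,"wz":19,"tx":0,"ty":0,"tz":0,"gripper":1},{"wx":0,"wy":0,"wz":19,"tx":0,"ty":0,"tz":0,"gripper":1},{"wx":0,"wy":0,"wz":19,"tx":0,"ty":0,"tz":0,"gripper":1}]'
python3 -c "from h import *; parts('wrist','w5')"
```

```text
time_s: 20.25
tool_pos: [0.6009, 0.2828, 0.017]
tool_rot: [180.0, 0.1, 163.9]
force: [-1.1, -0.7, 3.3]
grip_width: 0.0558
grasp_force: 30.0
time_s: 20.58
tool_pos: [0.6004, 0.2826, 0.016]
tool_rot: [180.0, 0.0, 163.9]
force: [-0.2, -0.2, -0.2]
grip_width: 0.0702
grasp_force: 0.0
time_s: 21.0
tool_pos: [0.6007, 0.283, 0.1339]
tool_rot: [179.9, 0.1, 164.0]
force: [0.4, 0.4, 0.5]
grip_width: 0.0787
grasp_force: 0.0
time_s: 21.42
tool_pos: [0.4258, 0.2814, 0.1315]
tool_rot: [180.0, 0.0, 128.7]
force: [-0.5, 0.1, 0.4]
grip_width: 0.087
grasp_force: 0.0
time_s: 21.83
tool_pos: [0.4282, 0.2814, 0.1319]
tool_rot: [179.9, 0.0, 93.6]
force: [-0.5, -0.5, -0.5]
grip_width: 0.0871
grasp_force: 0.0
time_s: 22.25
tool_pos: [0.4282, 0.2814, 0.1316]
tool_rot: [180.0, -0.0, 75.1]
force: [-0.6, -0.3, -0.7]
grip_width: 0.0868
grasp_force: 0.0
[0.4282 0.2814 0.1316] [180.   -0.   75.1]
[ 214    0   71   23 1109] 0.046 [422. 423.] [ 3. 14.] 81.4
[ 450    0  190  342 9927] 0.042 [581. 278.] [ 90. 194.] 2.7
[ 536  123  104  101 8700] 0.051 [600. 282.] [57. 47.] 73.8
[ 288  200   77   77 5747] 0.031 [430. 279.] [50. 50.] 75.0
```

View pics/w5.png

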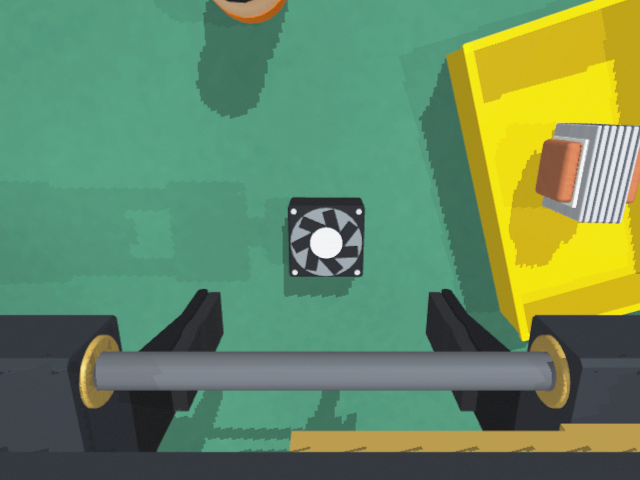

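The transformer is upright in the yellow bin, and fan A at (326,240) is square to the tool. Picking fan A.

```bash
python3 -m creep '[{"wx":0,"wy":0,"wz":0,"tx":-2,"ty":2,"tz":30,"gripper":1},{"wx":0,"wy":0,"wz":0,"tx":-2,"ty":2,"tz":60,"gripper":1},{"wx":0,"wy":0,"wz":0,"tx":-2,"ty":2,"tz":85,"gripper":1},{"wx":0,"wy":0,"wz":0,"tx":-2,"ty":2,"tz":105,"gripper":1},{"wx":0,"wy":0,"wz":0,"tx":-2,"ty":2,"tz":113,"gripper":1}]'
python3 -m creep '[{"wx":0,"wy":0,"wz":0,"tx":0,"ty":0,"tz":5,"gripper":1},{"wx":0,"wy":0,"wz":0,"tx":0,"ty":0,"tz":10,"gripper":1},{"wx":0,"wy":0,"wz":0,"tx":0,"ty":0,"tz":13,"gripper":1},{"wx":0,"wy":0,"wz":0,"tx":0,"ty":0,"tz":13,"gripper":-1},{"wx":0,"wy":0,"wz":0,"tx":0,"ty":0,"tz":13,"gripper":-1}]' 15
python3 -m creep '[{"wx":0,"wy":0,"wz":0,"tx":0,"ty":0,"tz":0,"gripper":-1},{"wx":0,"wy":0,"wz":0,"tx":0,"ty":0,"tz":0,"gripper":-1},{"wx":0,"wy":0,"wz":0,"tx":0,"ty":0,"tz":0,"gripper":-1},{"wx":0,"wy":0,"wz":0,"tx":0,"ty":0,"tz":0,"gripper":-1},{"wx":0,"wy":0,"wz":0,"tx":0,"ty":0,"tz":0,"gripper":-1}]'
python3 -m creep '[{"wx":0,"wy":0,"wz":0,"tx":0,"ty":0,"tz":0,"gripper":-1},{"wx":0,"wy":0,"wz":0,"tx":0,"ty":0,"tz":0,"gripper":-1}]'
```

```text
time_s: 22.72
tool_pos: [0.4278, 0.2774, 0.0153]
tool_rot: [-179.8, 0.2, 75.1]
force: [-0.1, -0.5, -0.6]
grip_width: 0.0867
grasp_force: 0.0
time_s: 23.13
tool_pos: [0.4302, 0.2789, 0.0058]
tool_rot: [179.9, -0.0, 75.0]
force: [0.2, -0.4, 0.8]
grip_width: 0.0801
grasp_force: 0.0
time_s: 23.55
tool_pos: [0.4297, 0.2786, 0.0052]
tool_rot: [180.0, 0.0, 74.9]
force: [0.9, -0.4, 2.1]
grip_width: 0.0498
grasp_force: 15.0
time_s: 23.72
tool_pos: [0.4298, 0.2786, 0.0052]
tool_rot: [180.0, 0.0, 74.9]
force: [-0.6, -0.6, 2.6]
grip_width: 0.0497
grasp_force: 15.0
```

```bash
python3 -m creep '[{"wx":0,"wy":0,"wz":0,"tx":0,"ty":0,"tz":-20,"gripper":-1},{"wx":0,"wy":0,"wz":0,"tx":0,"ty":0,"tz":-45,"gripper":-1},{"wx":0,"wy":0,"wz":0,"tx":0,"ty":0,"tz":-75,"gripper":-1}]'
python3 -m creep '[{"wx":0,"wy":0,"wz":0,"tx":-20,"ty":29,"tz":0,"gripper":-1},{"wx":0,"wy":0,"wz":0,"tx":-40,"ty":58,"tz":0,"gripper":-1},{"wx":0,"wy":0,"wz":0,"tx":-60,"ty":87,"tz":0,"gripper":-1},{"wx":0,"wy":0,"wz":0,"tx":-80,"ty":116,"tz":0,"gripper":-1},{"wx":0,"wy":0,"wz":0,"tx":-100,"ty":145,"tz":0,"gripper":-1}]'
python3 -m creep '[{"wx":0,"wy":0,"wz":-3,"tx":-20,"ty":29,"tz":0,"gripper":-1},{"wx":0,"wy":0,"wz":-6,"tx":-40,"ty":58,"tz":0,"gripper":-1},{"wx":0,"wy":0,"wz":-9,"tx":-60,"ty":87,"tz":0,"gripper":-1},{"wx":0,"wy":0,"wz":-12,"tx":-75,"ty":109,"tz":0,"gripper":-1},{"wx":0,"wy":0,"wz":-12.5,"tx":-84,"ty":122,"tz":0,"gripper":-1}]'
python3 -m creep '[{"wx":0,"wy":0,"wz":0,"tx":0,"ty":0,"tz":0,"gripper":-1},{"wx":0,"wy":0,"wz":0,"tx":0,"ty":0,"tz":0,"gripper":-1}]'
```

```text
time_s: 23.97
tool_pos: [0.4282, 0.2778, 0.0793]
tool_rot: [-179.8, 0.1, 75.0]
force: [0.4, 0.2, -0.0]
grip_width: 0.05
grasp_force: 15.0
time_s: 24.38
tool_pos: [0.5445, 0.1428, 0.08]
tool_rot: [180.0, 0.0, 75.0]
force: [-0.3, 0.9, -0.2]
grip_width: 0.0499
grasp_force: 15.0
time_s: 24.8
tool_pos: [0.6415, 0.0268, 0.0793]
tool_rot: [180.0, 0.1, 87.3]
force: [0.7, -0.4, 0.5]
grip_width: 0.0499
grasp_force: 15.0
time_s: 24.97
tool_pos: [0.6395, 0.0308, 0.0793]
tool_rot: [-179.9, -0.0, 87.3]
force: [0.3, 0.3, 0.1]
grip_width: 0.0499
grasp_force: 15.0
```

```bash
python3 -m creep '[{"wx":0,"wy":0,"wz":0,"tx":1,"ty":1,"tz":20,"gripper":-1},{"wx":0,"wy":0,"wz":0,"tx":1,"ty":1,"tz":40,"gripper":-1},{"wx":0,"wy":0,"wz":0,"tx":1,"ty":1,"tz":53,"gripper":-1},{"wx":0,"wy":0,"wz":0,"tx":1,"ty":1,"tz":61,"gripper":-1},{"wx":0,"wy":0,"wz":0,"tx":1,"ty":1,"tz":66,"gripper":-1}]'
python3 -m creep '[{"wx":0,"wy":0,"wz":0,"tx":0,"ty":0,"tz":2,"gripper":-1},{"wx":0,"wy":0,"wz":0,"tx":0,"ty":0,"tz":4,"gripper":-1},{"wx":0,"wy":0,"wz":0,"tx":0,"ty":0,"tz":5.5,"gripper":-1},{"wx":0,"wy":0,"wz":0,"tx":0,"ty":0,"tz":5.5,"gripper":-1},{"wx":0,"wy":0,"wz":0,"tx":0,"ty":0,"tz":5.5,"gripper":-1}]'
```

```text
time_s: 25.38
tool_pos: [0.6395, 0.0336, 0.0128]
tool_rot: [-179.9, -0.0, 87.5]
force: [0.4, 0.7, -0.3]
grip_width: 0.0498
grasp_force: 15.0
time_s: 25.8
tool_pos: [0.6412, 0.0325, 0.0091]
tool_rot: [179.9, 0.0, 87.4]
force: [-0.3, 0.4, -0.4]
grip_width: 0.0497
grasp_force: 15.0
```

Within 1 mm of the floor: I'll release, retreat up, and back the arm toward the base side for a final look.

```bash
python3 -m creep '[{"wx":0,"wy":0,"wz":0,"tx":0,"ty":0,"tz":1,"gripper":-1},{"wx":0,"wy":0,"wz":0,"tx":0,"ty":0,"tz":1,"gripper":0.6},{"wx":0,"wy":0,"wz":0,"tx":0,"ty":0,"tz":1,"gripper":0.6},{"wx":0,"wy":0,"wz":0,"tx":0,"ty":0,"tz":1,"gripper":0.6},{"wx":0,"wy":0,"wz":0,"tx":0,"ty":0,"tz":1,"gripper":0.6}]'
python3 -m creep '[{"wx":0,"wy":0,"wz":0,"tx":0,"ty":0,"tz":-10,"gripper":0.6},{"wx":0,"wy":0,"wz":0,"tx":0,"ty":0,"tz":-30,"gripper":0.6},{"wx":0,"wy":0,"wz":0,"tx":0,"ty":0,"tz":-60,"gripper":0.6},{"wx":0,"wy":0,"wz":0,"tx":0,"ty":0,"tz":-95,"gripper":0.6},{"wx":0,"wy":0,"wz":0,"tx":0,"ty":0,"tz":-130,"gripper":0.6}]'
python3 -m creep '[{"wx":0,"wy":0,"wz":0,"tx":20,"ty":-30,"tz":-10,"gripper":0.6},{"wx":0,"wy":0,"wz":0,"tx":40,"ty":-60,"tz":-20,"gripper":0.6},{"wx":0,"wy":0,"wz":0,"tx":60,"ty":-90,"tz":-30,"gripper":0.6},{"wx":0,"wy":0,"wz":0,"tx":80,"ty":-120,"tz":-40,"gripper":0.6},{"wx":0,"wy":0,"wz":0,"tx":100,"ty":-150,"tz":-50,"gripper":0.6}]'
python3 -m creep '[{"wx":0,"wy":0,"wz":0,"tx":0,"ty":0,"tz":0,"gripper":0.6},{"wx":0,"wy":0,"wz":0,"tx":0,"ty":0,"tz":0,"gripper":0.6},{"wx":0,"wy":0,"wz":0,"tx":0,"ty":0,"tz":0,"gripper":0.6}]'
python3 - <<'E'
from h import *
parts('top','top1',lo=.02,amin=60)
o,p,d=snap('top','t'); C=cloud('top',d)
for n,(x,y) in dict(blue=(.607,-.31),red=(.602,-.226),fb=(.637,-.051),fa=(.641,.032),tr=(.600,.283)).items():
    m=(abs(C[...,0]-x)<.02)&(abs(C[...,1]-y)<.02); print(n,np.percentile(C[m][:,2],[25,50,75]).round(4))
cv2.imwrite('pics/top1c.png',cv2.resize(p[120:320,110:510,::-1],(800,400)))
E
```

```text
time_s: 26.22
tool_pos: [0.6407, 0.0325, 0.0076]
tool_rot: [180.0, 0.0, 87.4]
force: [0.8, -0.3, 0.2]
grip_width: 0.0665
grasp_force: 0.0
time_s: 26.63
tool_pos: [0.6402, 0.0326, 0.1392]
tool_rot: [-180.0, -0.0, 87.5]
force: [0.5, 0.0, 0.5]
grip_width: 0.0695
grasp_force: 0.0
time_s: 27.05
tool_pos: [0.4938, 0.1402, 0.1887]
tool_rot: [180.0, 0.0, 87.5]
force: [0.9, 0.7, -0.1]
grip_width: 0.0694
grasp_force: 0.0
time_s: 27.3
tool_pos: [0.4959, 0.1385, 0.1882]
tool_rot: [179.9, 0.1, 87.4]
force: [0.1, 0.3, 0.3]
grip_width: 0.0694
grasp_force: 0.0
[0.4959 0.1385 0.1882] [1.799e+02 1.000e-01 8.740e+01]
[172  58  49  12  86] 0.026 [915. 312.] [ 25. 123.] 5.7
[ 454   58   47   65 1820] 0.043 [ 857. -397.] [ 73. 146.] 71.2
[141  62  30  35  97] 0.026 [885. 403.] [91. 71.] 22.9
[160  71  51  40 168] 0.027 [843. 336.] [ 79. 132.] 19.8
[280 145  82  56 726] 0.044 [639. -10.] [194. 129.] 87.2
[163 160  64  54 463] 0.043 [599. 301.] [128. 157.] 2.6
[384 161  82  55 762] 0.044 [ 606. -267.] [129. 194.] 3.4
[292 162  22  22 411] 0.035 [641.  35.] [50. 50.] 87.7
[325 164  22  22 413] 0.035 [637. -4
[... 392 characters left out ...]
.0317 0.0333]Traceback (most recent call last):
  File "<stdin>", line 5, in <module>
    return _quantile_unchecked(
        a, q, axis, out, overwrite_input, method, keepdims, weights)
    return _ureduce(a,
                    func=_quantile_ureduce_func,
    ...<5 lines>...
                    overwrite_input=overwrite_input,
                    method=method)
    r = func(a, **kwargs)
    result = _quantile(arr,
                       quantiles=q,
    ...<2 lines>...
                       out=out,
                       weights=wgt)
    slices_having_nans = np.isnan(arr[-1, ...])
                                  ~~~^^^^^^^^^
IndexError: index -1 is out of bounds for axis 0 with size 0
```

View pics/top1.png

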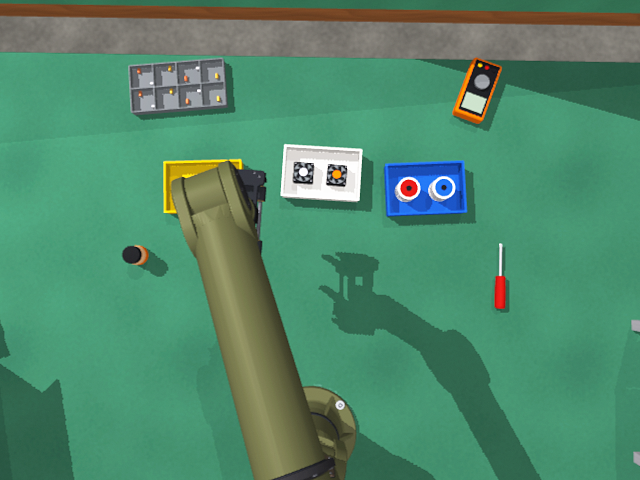

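The fans are flat in the white bin at (303,173) and (337,175), and the spools stand in the blue bin at (408,188) and (443,188). The jar and screwdriver have not moved. The arm hides the transformer here, but w5 showed it upright on the yellow bin's floor.

```bash
python3 -c "from cell import env; print(env.sign_off())"
```

```text
the job is handed in; nothing more can be done
None
```

All five parts were placed upright in their bins with the jar and screwdriver left in place, and the job was handed in at about 27 s; sign-off returned no verdict, and I last saw the transformer in its bin before the final fan was moved.

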